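Shut, latch and start the tube heater

TASK

Get the tube heater running: push its open lid all the way down with your fingertips, then push the sliding latch on its front deck fully across to the right so that it locks the lid, then press the start button down and let it go. Touch the lid only on its outside, do not tip it back past upright, and leave the two vials in the heater and the loose things beside it where they are.

Things in the scene. Friction and masses are not known exactly. Their poses are not given: they have to be found in the camera images.
- heater: white tube heater, fixed to the worktop, 190 (x) x 240 (y) x 70 mm without its lid. Origin: centre of its underside, on the worktop; x axis points to its back (away from the robot at yaw 0), y to its left, z up. At the front (x -95 to -33) is a flat deck, top at z 70, with the latch and the start button; behind it a metal block with 8 wells, covered by the lid when that is shut
- lid (a joint): angle of the lid in rad: 0 shut, grows as it opens upward, stop at 1.65. The lid is a grey inverted box, 125 (x) x 240 (y) x 48 mm, shell 4 mm, with a 3 mm white lining (its inside, not to be touched); shut, it covers x -35 to +90 of the heater and its flat top is at z 120. The hinge is stiff: the lid does not fall but stays where it is left; it takes 3 to 7 N at 85 mm from the hinge all the way to shut
- lid_hinge (a point): middle of the lid's hinge, which lies along the heater's y axis at x +90, z 72 mm in the heater's frame, at the lower edge of the lid's back wall. At lid angle a, the point of the flat outer face that lies r mm from the hinge along the lid is at x = 90 - r cos a + 48 sin a, z = 72 + r sin a + 48 cos a (mm, heater's frame)
- lid_push (a point): point on the lid's flat outer face, in the middle of its width, r = 85 mm from the hinge along the lid (40 mm from its free edge); its z axis is the outward normal of that face. On the open lid that face looks up and to the back, so it is pushed from behind, forward and down
- latch (a joint): travel of the latch in m: 0 is unlocked (left), 0.040 fully across (locked). It slides along the heater's -y direction, to the right as seen from the robot, with about 2 N of friction, and stays where it is left
- latch_tab (a point): centre of the latch's upright thumb tab, a grey plate 26 (x) x 10 (y) x 26 mm (z), its top 33 mm above the deck (z 103); the tab is pushed on its left (+y) face. In the heater's frame it is at x -70, y 45 mm minus the travel, z 90, 35 mm in front of the shut lid. From its foot a carriage of 26 mm (y) and 8.5 mm height runs under it
- start (a joint): depth of the start button in m: 0 up, 0.006 fully down. It springs back; fully down takes about 5 N. A press counts beyond 0.004
- start_top (a point): centre of the top of the round white start button, 28 mm across, at the right end of the deck; pressed straight down
- oil_bottle_mid (a point): centre (half-way up) of an amber vial, 27 mm across and 60 mm tall, standing loose in one well of the block
- reagent_vial3_mid (a point): centre (half-way up) of a white-capped vial, 31 mm across and 58 mm tall, standing loose in another well
- stain_jar_mid (a point): centre (half-way up) of a loose violet jar with black lid, 56 mm across, 115 mm tall, right of the heater
- specimen_cup_b_mid (a point): centre (half-way up) of a loose orange-lidded specimen cup, 60 mm across, 64 mm tall, left of the heater
- marker_pen_mid (a point): centre of a loose marker pen, 135 mm long along its y axis, 17 mm thick, lying in front and right of the heater

How it is judged:
By the outcome, as a careful person would: the job done as asked, in the order asked, and still so for the second after the job is handed in, with the robot touching nothing.
It also fails if it takes over 51 s, if anything falls off the work surface, if the arm or the gripper's body presses on something with over 40 N, if the wrist force passes 120 N, or if a joint passes its speed limit or range.

ROBOT

A 7-joint arm with a two-finger parallel gripper is mounted at the origin on a cart in front of the work surface, level with it; the furniture and walls round the work are solid. World frame = base frame: x ahead of the robot, y to its left, z up, the work surface at z = 0. Lengths are in mm, angles in rad, forces in N, time in s.
With the tool pointing down it reaches from about 425 to 1025 mm from the base axis. Payload 3.6 kg.
Tool frame: the origin (TCP) lies at the very end of the fingers, on their centre line; the grasp point (between the pads) lies 19 mm behind it; z points along the fingers, x is the direction in which the jaws open and shut, and the axes are right-handed (so a half turn about z gives the same grasp; the last joint's range is limited). The gripper opens to 85 mm and grips with 20 to 120 N. Pads are 22 mm wide; open, the fingers measure 114 mm over their backs; the gripper's body (76 mm by 85 mm) begins 54 mm behind the grasp point. The pads swing forward as they close: fully open they stand 13 mm farther back than shut.
Start: joints at [1.071, 0.591, 0.048, 1.609, -0.033, 0.943, -0.034], TCP at [286.198, -666.123, 231.302] pointing down, gripper open.
Joint ranges: [-2.69, 2.69], [-0.47, 2.24], [-1.27, 1.36], [0.19, 2.51], [-1.53, 4.68], [0.08, 2.07], [-3.09, 3.09]. Speed limits (rad/s): [2.57, 2.57, 3.14, 3.14, 3.14, 3.14, 3.14].

INTERFACE

Orientations are given as a unit quaternion [x, y, z, w].
In Python, from cell import get_obs, eyes, job gives the robot as it stands. The module is installed in compiled form; this text tells all that it offers.
- The arm moves only by the shell command python3 -m crank 'ROWS' [FORCE]. ROWS is JSON, a list that holds one entry, the list of rows, each a list of 7 numbers: the shift along the world's x, y, z in m, then the turn, a rotation vector about the world's x, y, z in degrees, then the closure, from 0 (fully open) to 1 (shut). A call has 1 to 5 rows; each row is the pose to reach, as a shift and turn from the pose measured when the call began; what a row does not reach only later rows make up. A row lasts 1/12 s, in which the tool goes at most 41.7 mm and 7.16 degrees, less where a joint would pass 70% of its speed; a pose out of reach is approached as far as the arm can. A call with a gripper value outside its range is refused whole. The fingers move at their own pace and stop on an object; FORCE is the grip in N (left out, the last holds). Time passes only in rows, so rows that repeat a pose let the fingers close. It gives the time, the measured TCP pose, the force and the opening at its end, in the units of the state.
- get_obs(): the state, without advancing time (a new reading comes with each control period).
- eyes.snapshot(name): name is "scene" or "top" or "wrist"; returns a dict with "color" (480x640x3 uint8, red, green, blue), "K" (3x3 intrinsics, pixels), "R" (3x3) and "t" (3): a world point X has camera coordinates R X + t. Camera axes: x right, y down, z forward; pixel columns grow to the right and rows downward; lengths in mm; the calibration is good to about 2 mm. A picture is of the moment at which its call begins. There is no depth.
- job.hand_in(): hands the job in, once; it reports no verdict.
The state is a dict: "time": time; "joints": joint angles; "joint_velocities": joint speeds; "joint_torque": joint torques, N m; "position": TCP position; "ee_rot": TCP orientation; "force": force on the tool from outside, world axes, zero at the start; "ft_torque": the same for the moment, N m; "opening": opening from 0.0 (shut) to 1.0 (fully open).
Only numpy, scipy, OpenCV 4.12 (cv2) and the standard library are available. Lean on these libraries where they do the work, as an engineer would, in place of code of your own. Each camera call takes 0.05 s, during which the arm holds its last target. There are 200 camera calls.

## Working session

There is one attempt and no reset: what is moved stays moved. The work goes in short steps, Python scripts to look and compute and a shell command to move; the robot and the scene stay as the last step left them, time stands still between calls to the robot, and variables do not carry over. Pictures are saved under pics/ and viewed, about 8 in all and at most 12, crops included, and the job is handed in when it is done.

```bash
mkdir -p pics
python3 - <<'E'
from cell import get_obs, eyes
import cv2,json
o=get_obs();print(o)
for n in("scene","top"):
    s=eyes.snapshot(n);cv2.imwrite(f"pics/{n}0.png",s["color"][:,:,::-1]);print(n,s["K"],s["R"],s["t"])
E
```

```text
{'time': 0.0, 'joints': array([ 1.0714919 ,  0.59209017,  0.04832986,  1.60984537, -0.03329875,
        0.94266553, -0.03370291]), 'joint_velocities': array([-2.48610971e-04, -1.34031094e-03,  1.36824103e-03, -7.78093914e-04,
        1.69256013e-04, -9.56859913e-04,  7.12696613e-06]), 'joint_torque': array([-7.83699652e-04, -5.48703003e+01,  1.54666275e+00, -1.98123747e+01,
        9.43036051e-03,  8.76131351e-03,  4.28969415e-06]), 'position': array([ 285.8617983 , -665.36565079,  230.153951  ]), 'ee_rot': array([ 8.35106227e-01, -5.50087608e-01, -9.56979892e-04, -5.45568767e-04]), 'force': array([ 0.12570554,  0.4476991 , -0.11265832]), 'ft_torque': array([ 0.05349405, -0.01560164, -0.01772248]), 'opening': 0.9988406219922905}
scene [[619.60554173   0.         324.13058063]
 [  0.         619.60554173 247.04938807]
 [  0.           0.           1.        ]] [[ 0.65370374 -0.75674883  0.00162499]
 [-0.33668128 -0.29275777 -0.89495173]
 [ 0.6777294   0.58448619 -0.44616001]] [-304.20460693  267.73692239  812.83193047]
top [[439.69536641   0.         320.77343581]
 [  0.         439.69536641 240.49822935]
 [  0.           0.           1.        ]] [[-0.02226161 -0.99969861 -0.010349  ]
 [-0.98540282  0.02368846 -0.16858274]
 [ 0.16877709  0.00644501 -0.98563318]] [ 76.16439749 510.17799154 877.16481138]
```

View pics/scene0.png

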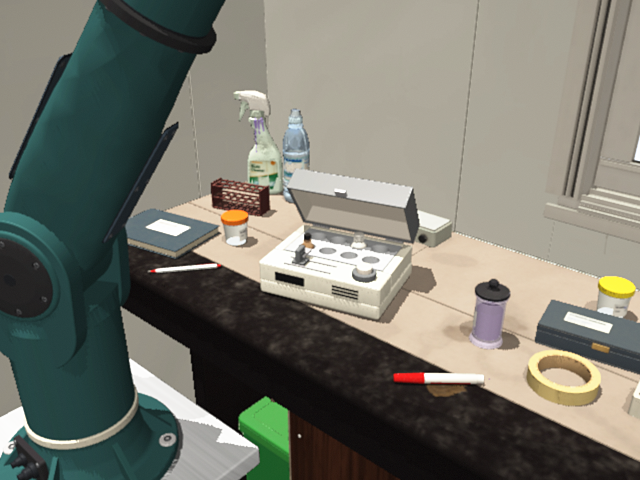

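View pics/top0.png

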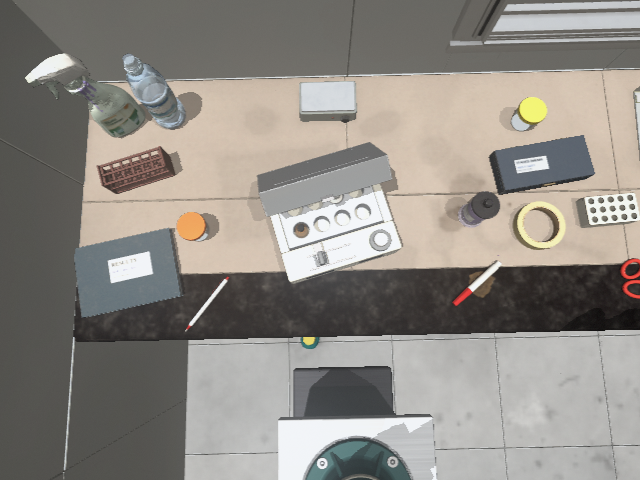

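The scene camera shows the heater at about (340,260) with its lid open. The top view shows the deck's front edge from about (290,281) to (402,248), the tab near (320,258) and the button near (381,240). Next I'll look at an enlargement.

Run:
```python
import cv2,numpy as np
a=cv2.imread("pics/top0.png")[135:290,245:415];b=cv2.imread("pics/scene0.png")[165:320,255:425]
c=np.hstack([cv2.resize(x,(400,365),interpolation=cv2.INTER_CUBIC) for x in(a,b)])
cv2.imwrite("pics/crop.png",c)
```

```text
(no output)
```

View pics/crop.png

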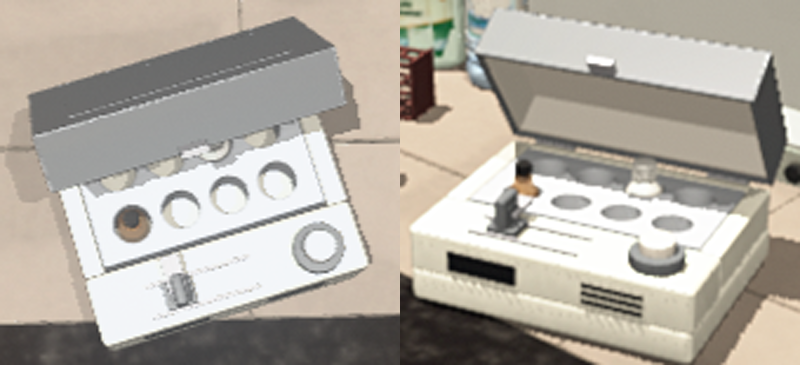

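The crop shows the deck front edge from (105,343) to (369,258), the button centre at (321,245) and the tab at (180,290). The lid ridge, where the free-edge wall meets the flat face, runs from (38,133) to (335,50), and in the scene half from (497,10) to (772,52).

```bash
cat > h.py <<'E'
import numpy as np
C={"scene":(619.60554173,324.13058063,247.04938807,[[0.65370374,-0.75674883,0.00162499],[-0.33668128,-0.29275777,-0.89495173],[0.6777294,0.58448619,-0.44616001]],[-304.20460693,267.73692239,812.83193047]),
"top":(439.69536641,320.77343581,240.49822935,[[-0.02226161,-0.99969861,-0.010349],[-0.98540282,0.02368846,-0.16858274],[0.16877709,0.00644501,-0.98563318]],[76.16439749,510.17799154,877.16481138])}
def ray(n,p):
    f,cx,cy,R,t=C[n];R=np.array(R);return -R.T@np.array(t),R.T@np.array([(p[0]-cx)/f,(p[1]-cy)/f,1])
def pl(n,p,z): o,d=ray(n,p);return o+d*(z-o[2])/d[2]
def tri(p,q):
    o,d=ray("top",p);a,b=ray("scene",q);s=np.linalg.lstsq(np.c_[d,-b],a-o,rcond=None)[0]
    x,y=o+d*s[0],a+b*s[1];return (x+y)/2,np.linalg.norm(x-y)
ct=lambda x,y:(x/2.353+245-.3,y/2.355+135-.3)
cs=lambda x,y:((x-400)/2.353+255-.3,y/2.355+165-.3)
E
python3 - <<'E'
from h import *
np.set_printoptions(precision=1,suppress=True)
fl,fr=pl("top",ct(105,343),70),pl("top",ct(369,258),70)
print("front",fl,fr,np.linalg.norm(fl-fr))
fl2,fr2=pl("scene",cs(413,228),70),pl("scene",cs(692,293),70);print("scene",fl2,fr2,np.linalg.norm(fl2-fr2),"br",pl("scene",cs(769,208),70))
yd=(fl-fr)/np.linalg.norm(fl-fr);print("yaw",np.arctan2(-yd[0],yd[1]))
print("btn",tri(ct(321,245),cs(660,243)))
print("tab top",tri(ct(179,278),cs(512,192)))
print("ridge",tri(ct(38,133),cs(497,10)),tri(ct(335,50),cs(772,52)))
print("jar",pl("top",(486,205),112),"cup",pl("top",(191,226),64),"vials oil",pl("top",ct(133,215),80))
E
```

```text
front [427.8 129.   70. ] [495.6 -99.3  70. ] 238.13473561799455
scene [425.1 120.8  70. ] [ 487.2 -103.5   70. ] 232.7536271614657 br [636.7 -70.3  70. ]
yaw 0.28885371100664853
btn (array([506.2, -57.5,  86.5]), np.float64(3.029113253619074))
tab top (array([478.1,  64.3,  99.9]), np.float64(0.6531122814107747))
ridge (array([576.1, 168.1, 198.4]), np.float64(1.4274339747573017)) (array([637.1, -60.3, 200.2]), np.float64(4.170195312299902))
jar [ 562.8 -260.8  112. ] cup [545.1 331.5  64. ] vials oil [536.3 103.   80. ]
```

Measured heater pose: origin about (553,41), yaw about 0.28, lid at about 0.9 rad. The tab comes out at (-66,43) in the heater's frame against the given (-70,45), so the pose is consistent. I'll move up and over to behind the lid with the fingers shut.

```bash
python3 -m crank '[[[0.0,0.02,0.04,0,0,-4,1],[0.02,0.05,0.07,0,0,-7.3,1],[0.04,0.08,0.07,0,0,-7.3,1],[0.06,0.115,0.07,0,0,-7.3,1],[0.075,0.15,0.07,0,0,-7.3,1]]]' 20
python3 -m crank '[[[0.018,0.036,0,0,0,0,1],[0.036,0.072,0,0,0,0,1],[0.054,0.108,0,0,0,0,1],[0.072,0.144,0,0,0,0,1],[0.09,0.18,0,0,0,0,1]]]'
python3 -m crank '[[[0.018,0.036,0,0,0,0,1],[0.036,0.072,0,0,0,0,1],[0.054,0.108,0,0,0,0,1],[0.072,0.144,0,0,0,0,1],[0.09,0.18,0,0,0,0,1]]]'
```

```text
time: 0.52
position: [363.0, -513.8, 300.9]
ee_rot: [0.799, -0.602, 0.0, -0.001]
force: [1.1, 0.3, 0.1]
opening: 0.3
time: 0.93
position: [453.2, -331.7, 300.6]
ee_rot: [0.799, -0.602, -0.0, -0.001]
force: [0.2, -0.7, 0.4]
opening: 0.002
time: 1.35
position: [543.3, -149.7, 300.4]
ee_rot: [0.799, -0.602, -0.0, -0.001]
force: [-0.0, -0.2, -0.7]
opening: -0.001
```

```bash
python3 -m crank '[[[0.02,0.036,0,0,0,0,1],[0.04,0.072,0,0,0,0,1],[0.06,0.108,0,0,0,0,1],[0.08,0.144,0,0,0,0,1],[0.1,0.18,0,0,0,0,1]]]'
python3 -m crank '[[[0.014,0.036,0,0,0,0,1],[0.014,0.04,-0.03,0,0,0,1],[0.014,0.04,-0.06,0,0,0,1],[0.014,0.04,-0.07,0,0,0,1],[0.014,0.04,-0.07,0,0,0,1]]]'
python3 - <<'E'
from cell import eyes
import cv2,numpy as np
a,b=[eyes.snapshot(n)["color"][:,:,::-1] for n in("top","scene")]
c=np.hstack([cv2.resize(a[110:290,240:430],(400,379)),cv2.resize(b[110:320,240:450],(400,379))]);cv2.imwrite("pics/c2.png",c)
E
```

```text
time: 1.77
position: [643.6, 32.2, 300.0]
ee_rot: [0.799, -0.602, -0.001, -0.0]
force: [0.4, -0.1, -1.2]
opening: -0.003
time: 2.18
position: [654.7, 71.3, 226.1]
ee_rot: [0.799, -0.602, -0.003, 0.003]
force: [0.1, 0.5, -0.4]
opening: 0.0
```

View pics/c2.png

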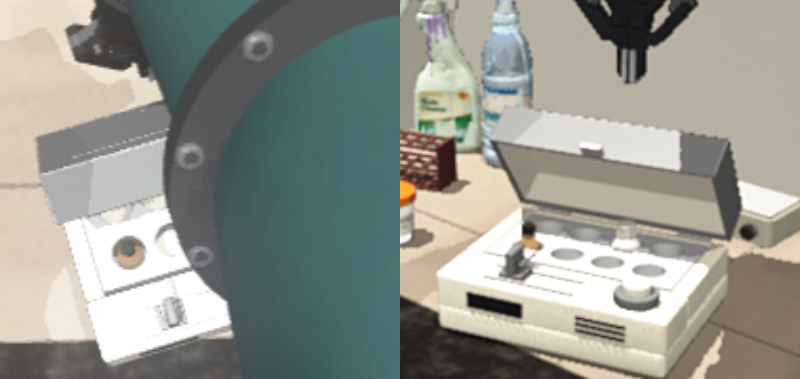

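The view shows the closed fingertips (right half, 628,82) above and behind the lid, clear of it. I'll descend and then press forward gently.

```bash
python3 -m crank '[[[0,0,-0.03,0,0,0,1],[0,0,-0.055,0,0,0,1],[0,0,-0.055,0,0,0,1],[-0.0048,-0.0014,-0.055,0,0,0,1],[-0.0096,-0.0028,-0.055,0,0,0,1]]]'
python3 -m crank '[[[-0.003,-0.001,-0.002,0,0,0,1],[-0.006,-0.002,-0.004,0,0,0,1],[-0.009,-0.003,-0.006,0,0,0,1],[-0.012,-0.0035,-0.008,0,0,0,1],[-0.0145,-0.004,-0.01,0,0,0,1]]]'
python3 -m crank '[[[-0.003,-0.001,-0.002,0,0,0,1],[-0.006,-0.002,-0.004,0,0,0,1],[-0.009,-0.003,-0.006,0,0,0,1],[-0.012,-0.0035,-0.008,0,0,0,1],[-0.0145,-0.004,-0.01,0,0,0,1]]]'
python3 -c "
import numpy as np
for a in np.arange(.9,-.01,-.1):print(round(a,1),(90-85*np.cos(a)+48*np.sin(a)+11).round(1),(72+85*np.sin(a)+48*np.cos(a)).round(1))"
```

```text
time: 2.7
position: [649.6, 68.1, 177.5]
ee_rot: [0.798, -0.603, 0.001, -0.001]
force: [-0.2, -1.1, -0.5]
opening: 0.001
time: 3.12
position: [636.0, 64.1, 168.4]
ee_rot: [0.798, -0.603, 0.002, -0.003]
force: [1.7, 0.1, 5.3]
opening: 0.002
time: 3.53
position: [624.4, 60.8, 160.5]
ee_rot: [0.798, -0.603, 0.004, -0.005]
force: [0.7, -0.1, 6.9]
opening: 0.003
0.9 85.8 168.4
0.8 76.2 166.4
0.7 66.9 163.5
0.6 57.9 159.6
0.5 49.4 154.9
0.4 41.4 149.3
0.3 34.0 143.0
0.2 27.2 135.9
0.1 21.2 128.2
0.0 16.0 120.0
```

```bash
python3 -m crank '[[[-0.004,-0.001,-0.002,0,0,0,1],[-0.008,-0.002,-0.004,0,0,0,1],[-0.012,-0.0033,-0.006,0,0,0,1],[-0.016,-0.0045,-0.008,0,0,0,1],[-0.019,-0.0055,-0.01,0,0,0,1]]]'
python3 -m crank '[[[-0.003,-0.001,-0.002,0,0,0,1],[-0.006,-0.002,-0.004,0,0,0,1],[-0.009,-0.003,-0.006,0,0,0,1],[-0.012,-0.0035,-0.009,0,0,0,1],[-0.0155,-0.0045,-0.012,0,0,0,1]]]'
python3 -m crank '[[[-0.0025,-0.001,-0.002,0,0,0,1],[-0.005,-0.0015,-0.004,0,0,0,1],[-0.0075,-0.002,-0.006,0,0,0,1],[-0.01,-0.003,-0.008,0,0,0,1],[-0.012,-0.0035,-0.010,0,0,0,1]]]'
```

```text
time: 3.95
position: [606.4, 55.7, 151.9]
ee_rot: [0.798, -0.603, 0.005, -0.006]
force: [-1.2, 0.3, 6.8]
opening: -0.001
time: 4.37
position: [590.5, 51.2, 140.5]
ee_rot: [0.798, -0.603, 0.005, -0.006]
force: [-1.4, 0.9, 5.7]
opening: -0.003
time: 4.78
position: [578.7, 47.8, 130.3]
ee_rot: [0.798, -0.603, 0.005, -0.006]
force: [2.1, -0.3, 2.4]
opening: -0.0
```

```bash
python3 -m crank '[[[-0.002,-0.0005,-0.002,0,0,0,1],[-0.004,-0.001,-0.004,0,0,0,1],[-0.006,-0.002,-0.006,0,0,0,1],[-0.008,-0.0025,-0.008,0,0,0,1],[-0.01,-0.003,-0.010,0,0,0,1]]]'
python3 -m crank '[[[0,0,-0.001,0,0,0,1],[0,0,-0.002,0,0,0,1],[0,0,-0.003,0,0,0,1],[0,0,-0.003,0,0,0,1],[0,0,-0.003,0,0,0,1]]]'
python3 -m crank '[[[0,0,-0.001,0,0,0,1],[0,0,-0.002,0,0,0,1],[0,0,-0.003,0,0,0,1],[0,0,-0.003,0,0,0,1],[0,0,-0.003,0,0,0,1]]]'
```

```text
time: 5.2
position: [568.4, 44.7, 120.0]
ee_rot: [0.798, -0.603, 0.005, -0.006]
force: [3.6, 0.9, 9.6]
opening: -0.0
time: 5.62
position: [568.5, 44.7, 119.9]
ee_rot: [0.798, -0.603, 0.006, -0.006]
force: [-4.1, -1.2, 22.8]
opening: -0.001
time: 6.03
position: [568.3, 44.6, 119.9]
ee_rot: [0.798, -0.603, 0.006, -0.006]
force: [-6.0, 0.4, 26.9]
opening: -0.004
```

The lid is on its stop: z 119.9 at 27 N, against the given 120. I'll lift off and move above the left side of the tab.

```bash
python3 -m crank '[[[0,0,0.02,0,0,0,1],[0,0,0.04,0,0,0,1],[-0.03,0.015,0.05,0,0,0,1],[-0.06,0.03,0.05,0,0,0,1],[-0.09,0.047,0.05,0,0,0,1]]]'
python3 -m crank '[[[-0.011,0.007,0,0,0,0,1],[-0.011,0.007,-0.01,0,0,0,1],[-0.011,0.007,-0.02,0,0,0,1],[-0.011,0.007,-0.02,0,0,0,1],[-0.011,0.007,-0.02,0,0,0,1]]]'
python3 - <<'E'
from cell import eyes
import cv2,numpy as np
a,b=[eyes.snapshot(n)["color"][:,:,::-1] for n in("wrist","scene")]
c=np.hstack([cv2.resize(a,(400,379)),cv2.resize(b[180:320,250:430],(400,379))]);cv2.imwrite("pics/c3.png",c)
E
```

```text
time: 6.45
position: [476.8, 90.9, 169.9]
ee_rot: [0.797, -0.604, 0.006, -0.006]
force: [-0.5, 1.0, 0.3]
opening: 0.005
time: 6.87
position: [466.4, 96.9, 148.8]
ee_rot: [0.797, -0.604, 0.005, -0.005]
force: [0.2, 0.6, 0.1]
opening: -0.0
```

View pics/c3.png

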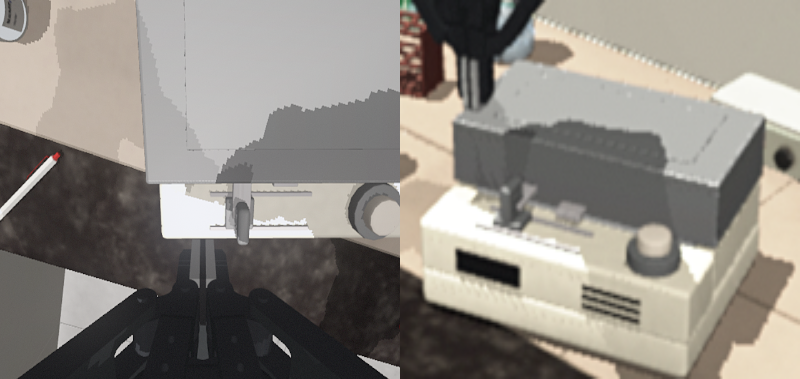

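The lid is shut and flat. The fingers are left of the tab: in the wrist view the tips are at (200,240) and the tab at (240,230). I'll lower them and push to the right.

```bash
python3 -m crank '[[[0,0,-0.02,0,0,0,1],[0,0,-0.04,0,0,0,1],[0,0,-0.052,0,0,0,1],[0,0,-0.063,0,0,0,1],[0,0,-0.063,0,0,0,1]]]'
python3 -m crank '[[[0.001,-0.004,0,0,0,0,1],[0.002,-0.008,0,0,0,0,1],[0.003,-0.012,0,0,0,0,1],[0.0045,-0.016,0,0,0,0,1],[0.0055,-0.019,0,0,0,0,1]]]'
python3 -m crank '[[[0.001,-0.004,0,0,0,0,1],[0.002,-0.008,0,0,0,0,1],[0.003,-0.012,0,0,0,0,1],[0.0045,-0.016,0,0,0,0,1],[0.0055,-0.019,0,0,0,0,1]]]'
```

```text
time: 7.38
position: [466.7, 96.6, 84.9]
ee_rot: [0.796, -0.605, 0.005, -0.004]
force: [0.3, 0.0, -0.5]
opening: -0.002
time: 7.8
position: [472.5, 77.3, 85.5]
ee_rot: [0.796, -0.605, 0.005, -0.005]
force: [-0.8, 1.7, 1.0]
opening: -0.0
time: 8.22
position: [478.1, 57.8, 85.6]
ee_rot: [0.796, -0.605, 0.005, -0.005]
force: [-1.5, 1.3, 1.6]
opening: -0.001
```

```bash
python3 -m crank '[[[0.0005,-0.002,0,0,0,0,1],[0.001,-0.004,0,0,0,0,1],[0.0017,-0.006,0,0,0,0,1],[0.0022,-0.008,0,0,0,0,1],[0.0022,-0.008,0,0,0,0,1]]]'
python3 -m crank '[[[0.0005,-0.002,0,0,0,0,1],[0.001,-0.004,0,0,0,0,1],[0.0015,-0.005,0,0,0,0,1],[0.0015,-0.005,0,0,0,0,1],[0.0015,-0.005,0,0,0,0,1]]]'
```

```text
time: 8.63
position: [480.5, 49.3, 85.6]
ee_rot: [0.796, -0.605, 0.005, -0.004]
force: [-0.2, 0.6, 1.2]
opening: 0.001
time: 9.05
position: [482.0, 43.9, 85.6]
ee_rot: [0.796, -0.605, 0.005, -0.004]
force: [0.1, 1.2, 0.2]
opening: 0.003
```

```bash
for i in 1; do python3 -m crank '[[[0.0005,-0.002,0,0,0,0,1],[0.001,-0.004,0,0,0,0,1],[0.0015,-0.005,0,0,0,0,1],[0.0015,-0.005,0,0,0,0,1],[0.0015,-0.005,0,0,0,0,1]]]'; done
python3 -m crank '[[[0.0005,-0.002,0,0,0,0,1],[0.001,-0.004,0,0,0,0,1],[0.0015,-0.005,0,0,0,0,1],[0.0015,-0.005,0,0,0,0,1],[0.0015,-0.005,0,0,0,0,1]]]'
```

```text
time: 9.47
position: [482.2, 43.1, 85.6]
ee_rot: [0.797, -0.604, 0.003, -0.006]
force: [-4.2, 10.0, 4.1]
opening: 0.002
time: 9.88
position: [482.1, 43.1, 85.6]
ee_rot: [0.799, -0.602, 0.001, -0.007]
force: [-4.2, 11.9, 4.0]
opening: 0.003
```

That is a hard stop at 12 N. I'll back off, lift and look.

```bash
python3 -m crank '[[[-0.0025,0.008,0,0,0,0,1],[-0.003,0.01,0,0,0,0,1],[-0.003,0.01,0.03,0,0,0,1],[-0.003,0.01,0.06,0,0,0,1],[-0.003,0.01,0.065,0,0,0,1]]]'
python3 - <<'E'
from cell import eyes
import cv2,numpy as np
s=eyes.snapshot("wrist");a=s["color"][:,:,::-1];b=eyes.snapshot("scene")["color"][:,:,::-1]
np.savez("w.npz",**{k:s[k] for k in("K","R","t")});cv2.imwrite("pics/w4.png",a);cv2.imwrite("pics/s4.png",b)
c=np.hstack([cv2.resize(a,(480,360)),cv2.resize(b[200:320,260:420],(320,360))]);cv2.imwrite("pics/c4.png",c)
E
```

```text
time: 10.3
position: [481.8, 52.3, 153.9]
ee_rot: [0.798, -0.602, 0.004, -0.009]
force: [0.3, -1.1, -0.4]
opening: -0.001
```

View pics/c4.png

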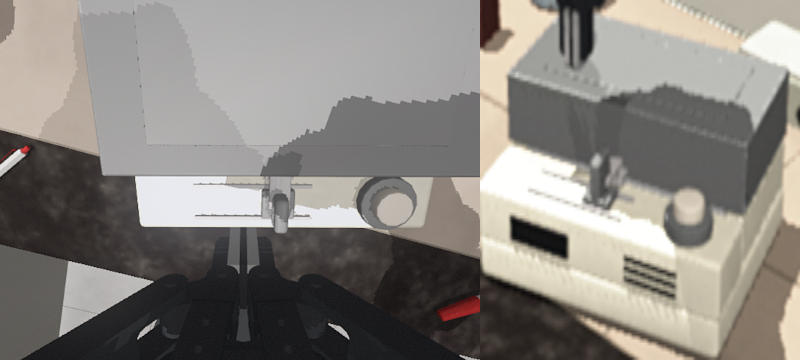

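The tab has moved to the right end of its slots, at about (281,213) in the wrist view, and now stands in front of the lid. The button top is at about (395,207). Next I'll check travel and button position numerically.

Run:
```python
from h import *
w=np.load("w.npz");K,R,t=w["K"],w["R"],w["t"];o=-R.T@t
c,s=np.cos(.28),np.sin(.28)
def wr(p):return R.T@np.linalg.solve(K,[p[0],p[1],1])
def both(p,q,z):
    d=wr(p);P=o+d*(z-o[2])/d[2];a,b=ray("scene",q);k=np.linalg.lstsq(np.c_[d,-b],a-o,rcond=None)[0]
    T=(o+d*k[0]+a+b*k[1])/2
    for X in(P,T):r=X[:2]-[553,41];print(X.round(1),"heater",(r[0]*c+r[1]*s).round(1),(-r[0]*s+r[1]*c).round(1))
both((375,284),(320,252.7),103);both((527,276),(364.5,266.7),85)
```

```text
[485.4  25.1 103. ] heater -69.4 3.4
[483.1  24.4  98.1] heater -71.8 3.4
[507.  -60.6  85. ] heater -72.3 -84.9
[507.5 -57.5  88.9] heater -70.9 -82.1
```

The tab measures y +3.4 against the +5 it should have at full travel, with the same 2 mm bias as before, so the latch is across. The button is at about (507,-59), top z about 86.

```bash
python3 -m crank '[[[0.008,-0.035,0,0,0,0,1],[0.017,-0.073,0,0,0,0,1],[0.025,-0.111,0,0,0,0,1],[0.025,-0.111,-0.025,0,0,0,1],[0.025,-0.111,-0.045,0,0,0,1]]]'
python3 -m crank '[[[0,0,-0.007,0,0,0,1],[0,0,-0.012,0,0,0,1],[0,0,-0.015,0,0,0,1],[0,0,-0.018,0,0,0,1],[0,0,-0.018,0,0,0,1]]]'
```

```text
time: 10.82
position: [505.9, -63.9, 105.6]
ee_rot: [0.796, -0.606, 0.004, -0.007]
force: [-0.2, 0.9, -0.3]
opening: 0.003
time: 11.23
position: [505.2, -64.0, 87.6]
ee_rot: [0.796, -0.606, 0.004, -0.006]
force: [-3.0, -1.8, 4.2]
opening: 0.0
```

```bash
python3 -m crank '[[[0,0.001,-0.002,0,0,0,1],[0,0.001,-0.004,0,0,0,1],[0,0.001,-0.006,0,0,0,1],[0,0.001,-0.007,0,0,0,1],[0,0.001,-0.007,0,0,0,1]]]'
python3 - <<'E'
from cell import get_obs,eyes
import cv2
cv2.imwrite("pics/press.png",cv2.resize(eyes.snapshot("scene")["color"][200:320,260:420,::-1],(640,480)));print(get_obs()["force"])
E
```

```text
time: 11.65
position: [505.7, -63.4, 85.4]
ee_rot: [0.796, -0.606, 0.005, -0.006]
force: [-9.6, -2.2, 43.3]
opening: 0.0
[-10.17009917  -0.9797591   43.11456463]
```

View pics/press.png

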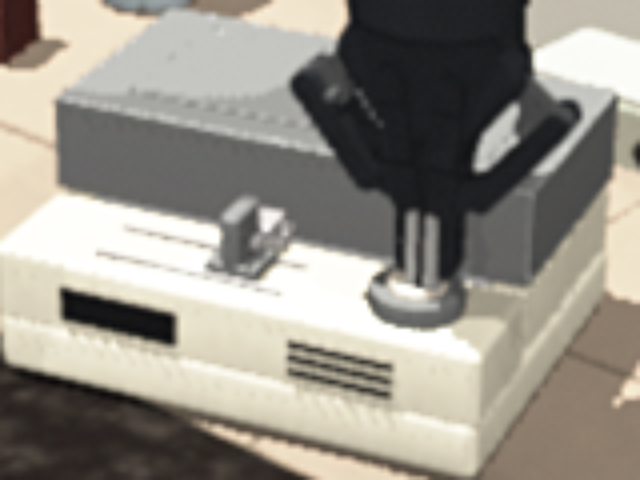

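The latch is at the right end, the lid is shut, and the fingers are on the button with a firm bottom (43 N at z 85.4). My y is about 5 mm off centre, so a finger corner may be on the ring. I'll release in small steps to read the real depth from force against height.

```bash
python3 -m crank '[[[0,0,0.002,0,0,0,1],[0,0,0.002,0,0,0,1]]]'
python3 -m crank '[[[0,0,0.002,0,0,0,1],[0,0,0.002,0,0,0,1]]]'
python3 -m crank '[[[0,0,0.002,0,0,0,1],[0,0,0.002,0,0,0,1]]]'
python3 -m crank '[[[0,0,0.002,0,0,0,1],[0,0,0.002,0,0,0,1]]]'
python3 -m crank '[[[0,0,0.002,0,0,0,1],[0,0,0.002,0,0,0,1]]]'
```

```text
time: 11.87
position: [506.7, -62.9, 89.7]
ee_rot: [0.796, -0.605, 0.007, -0.007]
force: [-1.3, -0.7, 3.2]
opening: -0.0
time: 12.03
position: [508.2, -62.1, 92.6]
ee_rot: [0.796, -0.605, 0.008, -0.009]
force: [-0.7, 0.4, 0.1]
opening: 0.003
time: 12.2
position: [508.9, -61.4, 94.8]
ee_rot: [0.796, -0.605, 0.008, -0.009]
force: [-0.5, 0.9, 0.3]
opening: 0.0
time: 12.37
position: [509.3, -61.1, 96.8]
ee_rot: [0.797, -0.604, 0.008, -0.01]
force: [0.0, 0.7, 0.8]
opening: -0.002
time: 12.53
position: [509.5, -61.0, 98.9]
ee_rot: [0.797, -0.604, 0.008, -0.01]
force: [0.9, 0.4, -0.1]
opening: -0.001
```

The spring force is 3.2 N at z 89.7, 4.2 N at 87.6, a hard stop at 85.4, and zero by 92.6. That puts the button top at about 91.4 and the press at about 6 mm, the full stroke. I'll retreat and do a final check.

```bash
python3 -m crank '[[[0,0,0.03,0,0,0,1],[0,0,0.07,0,0,0,1],[0,0,0.11,0,0,0,1],[0,-0.035,0.15,0,0,0,1],[0,-0.07,0.17,0,0,0,1]]]'
python3 -m crank '[[[0,-0.035,0,0,0,0,1],[0,-0.07,0,0,0,0,1],[0,-0.105,0,0,0,0,1],[0,-0.14,0,0,0,0,1],[0,-0.175,0,0,0,0,1]]]'
python3 -m crank '[[[0,-0.035,0,0,0,0,1],[0,-0.07,0,0,0,0,1],[0,-0.09,0,0,0,0,1],[0,-0.09,0,0,0,0,1],[0,-0.09,0,0,0,0,1]]]'
python3 - <<'E'
from cell import eyes
import cv2,numpy as np
a,b=[eyes.snapshot(n)["color"][:,:,::-1] for n in("top","scene")]
c=np.hstack([cv2.resize(a[110:340,150:520],(400,249)),cv2.resize(b[180:330,210:410],(400,300))[:249]]);cv2.imwrite("pics/fin.png",cv2.resize(c,(800,249)))
E
```

```text
time: 12.95
position: [511.0, -120.4, 266.9]
ee_rot: [0.799, -0.602, 0.01, -0.012]
force: [1.4, -0.2, -0.6]
opening: -0.005
time: 13.37
position: [510.5, -297.0, 267.0]
ee_rot: [0.799, -0.602, 0.01, -0.012]
force: [-0.1, 1.3, -0.3]
opening: -0.001
time: 13.78
position: [509.5, -388.4, 266.4]
ee_rot: [0.798, -0.603, 0.009, -0.011]
force: [0.1, 0.2, 0.3]
opening: 0.001
```

View pics/fin.png

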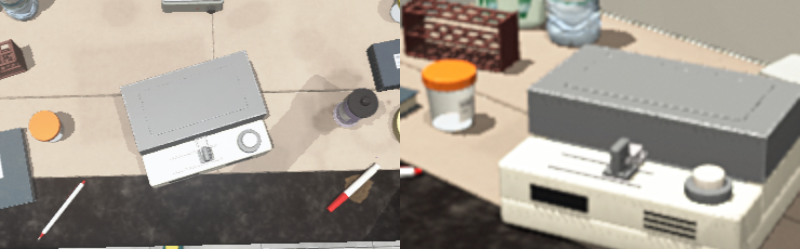

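The final view shows the lid shut, the tab about 20 px (40 mm) right of its start, the button up, and the jar, cup and pen in place. Handing in.

```bash
python3 -c "
from cell import job
print(job.hand_in())"
```

```text
the job is handed in; nothing more can be done
None
```

The heater job is done and handed in at about 14 s. I shut the lid, slid the latch across, then pressed and released the start button, in that order.

- **Lid:** I pushed it from behind on its outer face with closed fingertips. It stopped at z 119.9 mm against the given 120, with about 27 N on it.
- **Latch:** I pushed the tab to a hard stop at 12 N. The camera puts the tab at y +3.4 mm against +5 expected at full travel, which is within the 2 mm bias I saw before moving it. In the last picture it sits about 40 mm right of its start.
- **Start button:** It was pressed to a hard bottom at z 85.4 mm. On release the spring force was gone by z 92.6 mm, so the stroke was about 6 mm.
- **Surroundings:** The jar, cup and pen look unmoved in the last picture, and the arm is clear of everything. The vials are under the shut lid, so I could not see them again at the end.

**Imperfect checks:**
- I pressed the button about 5 mm off its centre, and the peak force on the tool was 43 N at the bottom of the stroke.
- My camera estimates of the button top (86.5 and 88.9 mm) were lower than the roughly 91.4 mm the force readings imply.

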